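# Load the cuvette feeder

### The job

The cuvette feeder on the lab bench has run empty: take the cartridge with the blue collar and grip, stand it foot first in the feeder's round well, and press it down against the spring until both steel latches snap over its collar and hold it down. Let go of it, and leave the orange cartridge standing where it is.

Things in the scene. Friction and masses are not known exactly. Their poses are not given: they have to be found in the camera images.
- blue_mid (a point): Blue cartridge to load: round, loose, 114 mm tall, 0.15 kg. Upwards: clear body 44 mm across (foot tapers to 30 over the lowest 12 mm); blue collar 61 mm across, 50 to 58 mm above the foot; blue grip post 24 mm across, 58 to 114 mm. Point: its centre, 57 mm above the foot; z is its axis. Grip the post's upper half, fingertips 17 mm above the collar to clear the latches; or press on its top.
- orange_mid (a point): Orange cartridge, not to be used: same shape and size as the blue one, with orange collar and grip post, standing on the bench. The point is its centre, 57 mm above its foot.
- feeder_mouth (a point): Mouth centre of the feeder's well, 49 mm across, on its flat white top (110 x 140 mm) 70 mm above the bench; z up. Fixed. Two sprung steel hooks at +y and -y, noses 25 mm from the axis, 11.5 to 26 mm above the top: the collar wedges them apart, they snap over it. Latched: collar 0 to 3.5 mm above the top, cartridge's centre 7 to 10.5 mm above this point. It stops with the collar on the top.
- plate (a joint): Spring plate in the well, under the cartridge's foot, in m: 0 = up, 18 mm below the mouth (a cartridge resting on it has its collar 32 mm above the top); grows as pressed: 0.0285 latched, 0.032 when the collar meets the top. Spring: 2.5 N at 0, rising evenly to 15 N at 0.030; wedging the latches adds up to 7 N from 0.012 to 0.024. Let go before latching, it rises again.
There are look-alikes about, which are no part of the job. Leave any turquoise look-alike of the part that bears blue_mid alone.

How it is judged:
By the outcome, as a careful person would: the job done as asked, in the order asked, and still so for the second after the job is handed in, with the robot touching nothing.
It also fails if it takes over 40 s, if anything falls off the work surface, if the arm or the gripper's body presses on something with over 40 N, if the wrist force passes 120 N, or if a joint passes its speed limit or range.

### The arm

A 6-joint arm with a two-finger parallel gripper is mounted at the origin on the work surface. World frame = base frame: x ahead of the robot, y to its left, z up, the work surface at z = 0. Lengths are in m, angles in rad, forces in N, time in s.
With the tool pointing down it reaches from about 0.3 to 0.875 m from the base axis. Payload 6.4 kg.
Tool frame: the origin (TCP) lies on the centre line of the jaws, within the pads' length; the fingertips stand 11 mm ahead of it and the grasp point (between the pads) lies 8 mm behind it; x points along the fingers, y is the direction in which the jaws open and shut, and the axes are right-handed (so a half turn about x gives the same grasp; the last joint's range is limited). The gripper opens to 85 mm and grips with 20 to 120 N. Pads are 22 mm wide; open, the fingers measure 114 mm over their backs; the gripper's body (76 mm by 85 mm) begins 54 mm behind the grasp point. The pads swing forward as they close: fully open they stand 13 mm farther back than shut.
Start: joints at [-1.341, 0.181, 1.607, -0, 1.354, -0.206], TCP at [0.243, -0.521, 0.242] pointing down, gripper open.
Joint ranges: [-2.99, 2.99], [-0.89, 2.07], [0.3, 2.58], [-1.14, 4.28], [0, 2.63], [-3.12, 3.12]. Speed limits (rad/s): [2.57, 2.57, 3.01, 3.14, 3.14, 3.14].

### API

Orientations are given as a unit quaternion [w, x, y, z].
In Python, from bench import ctrl, camera, hand_in gives the robot as it stands. The module is installed in compiled form; this text tells all that it offers.
- The arm moves only by the tool drive_tool, never from a script. Its argument "increments" is a list of rows, each a list of 7 numbers: the shift along the tool's x, y, z in m, then the turn, a rotation vector about the tool's x, y, z in degrees, then the gripper's target within -1 to 1 (fully open at 1, half-way at 0, shut at -1). In form: [[dx, dy, dz, rx, ry, rz, claw], ...]. A call has 1 to 10 rows; each row shifts and turns the commanded pose from where the row before left it, along the tool's axes as they then stand; what a row does not reach is not made up. A row lasts 1/8 s, in which the tool goes at most 62.5 mm and 10.7 degrees, less where a joint would pass 70% of its speed; a pose out of reach is approached as far as the arm can. A call is refused whole if a number of a shift passes 0.0625 or a number of a turn 10.7, either way. A call with a gripper value outside its range is refused whole. The fingers move at their own pace and stop on an object; the grip force is fixed at half the most. Time passes only in rows, so rows that do not move let the fingers close. It gives the time, the measured TCP pose, the force and the opening at its end, in the units of the state.
- ctrl.get_obs(): the state, without advancing time (a new reading comes with each control period).
- camera(name): name is "scene" or "top"; returns a dict with "img" (384x512x3 uint8, red, green, blue), "depth" (384x512 float32, m along the optical axis (not along the pixel's ray), 0 where there is no reading), "fx", "fy", "cx", "cy" (pixels), "world_from_camera" (4x4, takes a point from camera to world coordinates). Camera axes: x right, y down, z forward; pixel columns grow to the right and rows downward; lengths in m; the calibration is good to about 2 mm. A picture is of the moment at which its call begins.
- hand_in(): hands the job in, once; it reports no verdict.
The state is a dict: "time_s": time; "q": joint angles; "dq": joint speeds; "joint_efforts": joint torques, N m; "eef_pos": TCP position; "eef_rot": TCP orientation; "wrist_force": force on the tool from outside, world axes, zero at the start; "torque": the same for the moment, N m; "opening": opening from 0.0 (shut) to 1.0 (fully open).
Only numpy, scipy, OpenCV 4.12 (cv2) and the standard library are available. Lean on these libraries where they do the work, as an engineer would, in place of code of your own. Each camera call takes 0.05 s, during which the arm holds its last target.

## Working session

There is one attempt and no reset: what is moved stays moved. The work goes in short steps, Python scripts to look and compute and a tool call to move; the robot and the scene stay as the last step left them, time stands still between calls to the robot, and variables do not carry over. Pictures are saved under pics/ and viewed, and the job is handed in when it is done.

Besides the shell and the picture viewer there is one more tool, called after ">>>" by a JSON object that holds its "api" and its "payload", one argument or row to a line. drive_tool: Moves the arm, as the interface text tells. Its arguments: {"type":"object","properties":{"increments":{"type":"array","items":{"type":"array","items":{"type":"number"}}}},"required":["increments"]}

```bash
mkdir -p pics; cat > h.py <<'E'
import numpy as np, cv2
from bench import ctrl, camera, hand_in
def cast(c,u,v,z):
    T=np.array(c["world_from_camera"]); d=T[:3,:3]@np.array([(u-c["cx"])/c["fx"],(v-c["cy"])/c["fy"],1]); o=T[:3,3]
    return o+d*(z-o[2])/d[2]
def pts(c):
    T=np.array(c["world_from_camera"]); D=c["depth"]; v,u=np.mgrid[:D.shape[0],:D.shape[1]]
    P=np.stack([(u-c["cx"])/c["fx"]*D,(v-c["cy"])/c["fy"]*D,D],-1)
    W=P@T[:3,:3].T+T[:3,3]; W[D==0]=np.nan; return W
E
python3 - <<'E'
from h import *
for n in("scene","top"):
    c=camera(n); cv2.imwrite(f"pics/{n}0.png",c["img"][:,:,::-1]); print(n,np.round(c["world_from_camera"],3).tolist(),c["fx"],c["cx"],c["cy"])
o=ctrl.get_obs(); print(o)
E
```

```text
scene [[-0.858, 0.405, -0.314, 0.756], [0.513, 0.69, -0.51, 0.392], [0.01, -0.599, -0.801, 0.779], [0.0, 0.0, 0.0, 1.0]] 377.8691810629267 249.10879990451852 187.85015252480036
top [[0.029, -0.997, 0.076, 0.423], [-0.999, -0.03, -0.021, -0.059], [0.023, -0.075, -0.997, 1.113], [0.0, 0.0, 0.0, 1.0]] 438.7030336942672 263.3439470058956 193.83372450746592
{'time_s': 0.1, 'q': array([-1.34135985e+00,  1.81458460e-01,  1.60788660e+00, -1.78520380e-05,
        1.35381860e+00, -2.06333666e-01]), 'dq': array([ 0.00197741, -0.00219709, -0.00264553, -0.00151988, -0.00187008,
        0.00043806]), 'joint_efforts': array([ 3.08738536e-04, -4.45875478e+01, -3.52240241e+01, -3.51067802e-04,
        4.08230422e-03, -2.87581543e-05]), 'eef_pos': array([ 0.24259552, -0.52079422,  0.24148924]), 'eef_rot': array([-0.15229782, -0.69037543, -0.15340848,  0.69040059]), 'wrist_force': array([ 0.13164477,  0.09876778, -0.05068456]), 'torque': array([-0.04943728, -0.00172884, -0.02976212]), 'opening': 1.0005844632345398}
```

View pics/scene0.png

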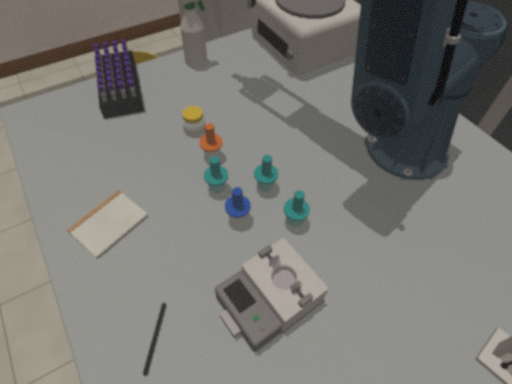

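View pics/top0.png

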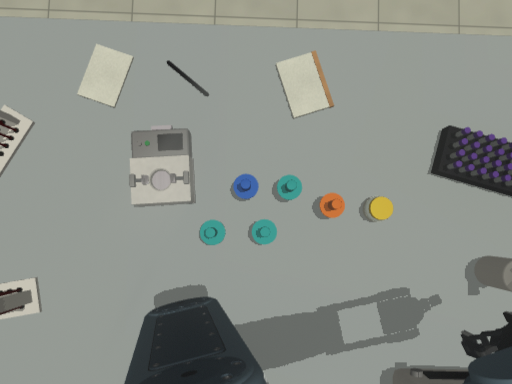

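The top view shows the blue cartridge at (246,187), orange at (332,205), three turquoise ones at (289,188), (264,232) and (212,233), and the feeder well at (161,180) with hooks left and right of it. Next I measure their positions.

```bash
python3 - <<'E'
from h import *
cs={n:camera(n) for n in("scene","top")}
rng={'blue':((108,120,60),(125,255,255)),'orange':((3,150,120),(14,255,255)),'turq':((82,120,60),(98,255,255))}
for n,c in cs.items():
    hsv=cv2.cvtColor(c["img"],cv2.COLOR_RGB2HSV); W=pts(c)
    for k,(a,b) in rng.items():
        m=cv2.inRange(hsv,a,b); N,l,s,ce=cv2.connectedComponentsWithStats(m)
        for i in range(1,N):
            if s[i,4]<100 or (k=='blue' and s[i,1]>300): continue
            P=W[l==i]; z=P[:,2]; t=P[(z>.105)&(z<.120)]; q=P[(z>.048)&(z<.064)]
            print(n,k,s[i],'top',np.nanmean(t,0).round(4) if len(t) else 0,len(t),'zmax',np.nanmax(z).round(4))
            (q_ctr,r)=cv2.minEnclosingCircle(q[:,:2].astype(np.float32)) if len(q) else (0,0)
            print('   collar circle',np.round(q_ctr,4),round(r,4), 'z',np.nanmedian(q[:,2]).round(4), 'med', np.nanmedian(t,0).round(4))
c=cs['top'];big=cv2.resize(c["img"][110:220,110:290],None,fx=4,fy=4,interpolation=cv2.INTER_CUBIC);cv2.imwrite("pics/crop1.png",big[:,:,::-1])
c=cs['scene'];big=cv2.resize(c["img"][180:355,170:340],None,fx=3.4,fy=3.4,interpolation=cv2.INTER_CUBIC);cv2.imwrite("pics/crop2.png",big[:,:,::-1])
E
```

```text
scene blue [226 197  24  20 310] top 0 0 zmax 0.1015
   collar circle [ 0.5229 -0.0372] 0.0289 z 0.0589 med [nan nan nan]
scene orange [201 135  21  16 200] top 0 0 zmax 0.0828
   collar circle [ 0.4839 -0.2471] 0.0294 z 0.0588 med [nan nan nan]
scene turq [255 166  22  17 223] top 0 0 zmax 0.0858
   collar circle [ 0.4141 -0.0833] 0.0292 z 0.0588 med [nan nan nan]
scene turq [205 168  22  17 224] top 0 0 zmax 0.0834
   collar circle [ 0.5232 -0.1418] 0.0285 z 0.0588 med [nan nan nan]
scene turq [285 199  24  21 282] top 0 0 zmax 0.0962
   collar circle [0.4101 0.0393] 0.0281 z 0.0587 med [nan nan nan]
top blue [234 174  24  25 462] top [ 0.5212 -0.0386  0.114 ] 83 zmax 0.1187
   collar circle [ 0.5211 -0.0374] 0.0295 z 0.0586 med [ 0.5206 -0.0381  0.1142]
top orange [320 193  24  24 426] top [ 0.4819 -0.2478  0.1141] 83 zmax 0.1192
   collar circle [ 0.4814 -0.2474] 0.0294 z 0.0583 med [ 0.4812 -0.2472  0.1141]
top turq [277 175  25  25 455] top [ 0.5224 -0.1433  0.1142] 85 zmax 0.1192
   collar circle [ 0.5218 -0.1433] 0.0296 z 0.0584 med [ 0.523  -0.1432  0.1145]
top turq [200 220  25  25 482] top [0.4091 0.0374 0.1143] 87 zmax 0.1202
   collar circle [0.4085 0.0383] 0.0295 z 0.0586 med [0.4089 0.0374 0.1143]
top turq [252 220  25  24 474] top [ 0.414  -0.0858  0.114 ] 85 zmax 0.1184
   collar circle [ 0.4133 -0.0853] 0.0294 z 0.0585 med [ 0.4144 -0.0864  0.1139]
  return np.nanmean(a, axis, out=out, keepdims=keepdims)
```

```bash
sleep 1
```

```text
(no output)
```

View pics/crop1.png

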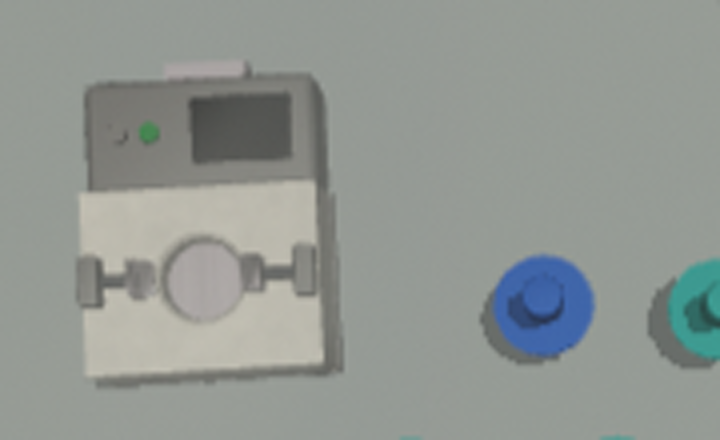

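View pics/crop2.png

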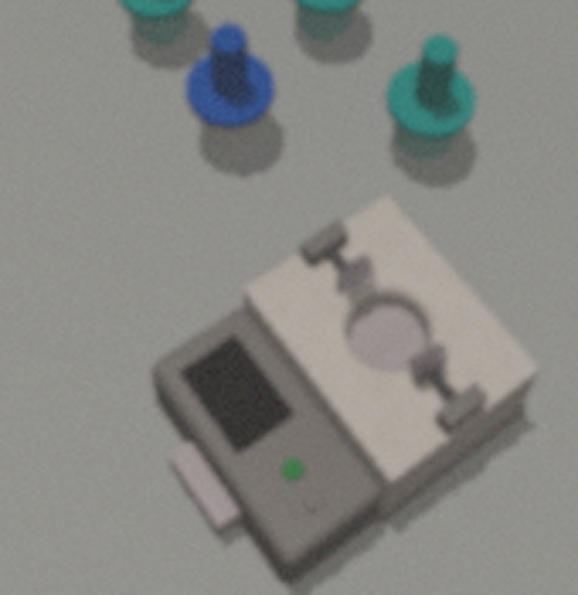

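```bash
cat > well.py <<'E'
from h import *
def castm(c,m,z):
    v,u=np.nonzero(m); return np.array([cast(c,a,b,z)[:2] for a,b in zip(u,v)])
if __name__=="__main__":
  for n in("top","scene"):
    c=camera(n); W=pts(c)
    near=np.hypot(W[...,0]-.53,W[...,1]-.165)<.06
    m=(near&(W[...,2]>.03)&(W[...,2]<.064)).astype(np.uint8)
    N,l,s,ce=cv2.connectedComponentsWithStats(m); i=1+np.argmax(s[1:,4]); P=castm(c,l==i,.07)
    ctr,r=cv2.minEnclosingCircle(P.astype(np.float32)); print(n,s[i],'enc',np.round(ctr,4),round(r,4),'mean',P.mean(0).round(4))
    # hooks
    near=np.hypot(W[...,0]-ctr[0],W[...,1]-ctr[1])<.09
    h=(near&(W[...,2]>.078)).astype(np.uint8); N,l,s,ce=cv2.connectedComponentsWithStats(h)
    for i in range(1,N):
        if s[i,4]>8: print('  hook',s[i],np.nanmean(W[l==i],0).round(4),np.nanmax(W[l==i][:,2]).round(3))
    # white top
    t=((abs(W[...,2]-.07)<.003)&(np.hypot(W[...,0]-ctr[0],W[...,1]-ctr[1])<.1)&(c["img"].min(2)>130)).astype(np.uint8)
    t=cv2.morphologyEx(t,cv2.MORPH_CLOSE,np.ones((3,3)))
    P=castm(c,t>0,.07); P=P.astype(np.float32); R=cv2.minAreaRect(P); print('  rect',R, np.nanmedian(W[t>0][:,2]))
E
python3 well.py
```

```text
top [150 169  20  21 315] enc [0.5305 0.1655] 0.0244 mean [0.5302 0.165 ]
  hook [170 171  19  13 148] [0.5348 0.1152 0.0876] 0.099
  hook [129 174  20  13 161] [0.5257 0.2126 0.0877] 0.101
  rect ((0.5306315422058105, 0.1652681529521942), (0.1102503091096878, 0.14035847783088684), 5.085923194885254) 0.07071905817797919
scene [273 266  24  23 406] enc [0.5302 0.1656] 0.024 mean [0.5308 0.1656]
  hook [259 244  22  23 212] [0.5348 0.1182 0.0875] 0.098
  hook [289 281  25  26 239] [0.5266 0.2152 0.087 ] 0.098
  rect ((0.5294961333274841, 0.16459503769874573), (0.11099565774202347, 0.14059394598007202), 4.998506546020508) 0.07050163143705568
```

Both views agree: mouth at about (0.530, 0.165), with the top face measuring 110 x 140 mm. The hook line is turned +5°. Blue is at about (0.5215, -0.0378) with its top at z = 0.114. I'll set the jaws across the hook line, along feeder x.

```bash
cat > plan.py <<'E'
import sys; from h import *
from scipy.spatial.transform import Rotation as R
def st():
    o=ctrl.get_obs(); w,x,y,z=o["eef_rot"]; return o,R.from_quat([x,y,z,w])
def plan(p,yaw_deg):
    o,r=st(); a=np.radians(yaw_deg); y=np.array([np.cos(a),np.sin(a),0])
    cur=r.as_matrix()
    best=None
    for s in(1,-1):
        Y=s*y; X=np.array([0,0,-1.]); M=np.stack([X,Y,np.cross(X,Y)],1)
        rv=R.from_matrix(cur.T@M).as_rotvec(degrees=True)
        print('sign',s,'turn(tool)',rv.round(2),'shift in TARGET axes',(M.T@(np.array(p)-o["eef_pos"])).round(4),'in CURRENT axes',(cur.T@(np.array(p)-o["eef_pos"])).round(4))
    print('pos',o["eef_pos"].round(4),'axes x,y,z:',cur.T.round(3).tolist(),'q',o["q"].round(3),'t',o["time_s"],'F',o["wrist_force"].round(1),'open',round(o["opening"],3))
if __name__=="__main__": plan([float(v) for v in sys.argv[1:4]],float(sys.argv[4]))
E
python3 plan.py 0.5215 -0.0378 0.2 5
```

```text
sign 1 turn(tool) [-7.003e+01 -3.000e-02  2.000e-02] shift in TARGET axes [ 0.042   0.3198 -0.4571] in CURRENT axes [ 0.0422 -0.3204 -0.4567]
sign -1 turn(tool) [1.0997e+02 3.0000e-02 3.0000e-02] shift in TARGET axes [ 0.042  -0.3198  0.4571] in CURRENT axes [ 0.0422 -0.3204 -0.4567]
pos [ 0.2427 -0.5211  0.242 ] axes x,y,z: [[-0.0, 0.001, -1.0], [0.422, -0.907, -0.001], [-0.907, -0.422, -0.0]] q [-1.341  0.181  1.607  0.     1.354 -0.206] t 0.3 F [-0.5 -0.1 -0.1] open 0.999
```

>>> {"api": "drive_tool", "payload": {
  "increments": [
    [0,0,0,-10,0,0,1],
    [0,0,0,-10,0,0,1],
    [0,0,0,-10,0,0,1],
    [0,0,0,-10,0,0,1],
    [0,0,0,-10,0,0,1],
    [0,0,0,-10,0,0,1],
    [0,0,0,-10,0,0,1]
  ]
}}

```text
time_s: 1.18
eef_pos: [0.2427, -0.5212, 0.2422]
eef_rot: [0.523, 0.476, 0.523, -0.476]
wrist_force: [-0.5, -0.3, 0.4]
opening: 0.998
```

>>> {"api": "drive_tool", "payload": {
  "increments": [
    [0,0.03,-0.045,0,0,0,1],
    [0,0.03,-0.045,0,0,0,1],
    [0,0.03,-0.045,0,0,0,1],
    [0,0.03,-0.045,0,0,0,1],
    [0,0.03,-0.045,0,0,0,1],
    [0,0.03,-0.045,0,0,0,1],
    [0,0.03,-0.045,0,0,0,1],
    [0,0.03,-0.045,0,0,0,1],
    [0,0.03,-0.045,0,0,0,1],
    [0,0.03,-0.045,0,0,0,1]
  ]
}}

```text
time_s: 2.42
eef_pos: [0.5033, -0.0453, 0.2425]
eef_rot: [0.521, 0.478, 0.521, -0.478]
wrist_force: [0.5, 0.0, 0.6]
opening: 1.001
```

>>> {"api": "drive_tool", "payload": {
  "increments": [
    [0.02,0.02,-0.007,0,0,0,1],
    [0,0,0,0,0,0,1],
    [0,0,0,0,0,0,1]
  ]
}}

```text
time_s: 2.8
eef_pos: [0.5215, -0.0387, 0.2225]
eef_rot: [0.521, 0.478, 0.521, -0.478]
wrist_force: [0.0, -0.4, 0.2]
opening: 0.998
```

```bash
python3 plan.py 0.5215 -0.0378 0.088 5; python3 - <<'E'
from h import *
for n in("scene","top"):
    c=camera(n); cv2.imwrite(f"pics/{n}1.png",c["img"][:,:,::-1])
E
```

```text
sign 1 turn(tool) [-0.05  0.    0.04] shift in TARGET axes [ 1.345e-01  1.000e-04 -9.000e-04] in CURRENT axes [ 0.1345  0.0002 -0.0009]
sign -1 turn(tool) [ 1.7995e+02  6.0000e-02 -0.0000e+00] shift in TARGET axes [ 1.345e-01 -1.000e-04  9.000e-04] in CURRENT axes [ 0.1345  0.0002 -0.0009]
pos [ 0.5215 -0.0387  0.2225] axes x,y,z: [[-0.001, -0.0, -1.0], [0.996, 0.086, -0.001], [0.086, -0.996, 0.0]] q [-0.301  0.084  1.757 -0.     1.301 -0.388] t 2.8 F [ 0.  -0.4  0.2] open 0.998
```

View pics/scene1.png

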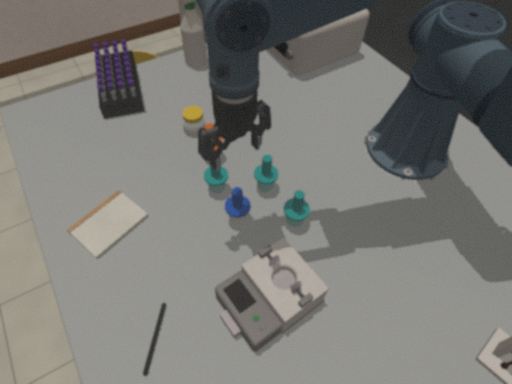

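The scene view shows the jaws open above the blue cartridge, which stands at (237,203). The path down is clear, so I descend and grip.

>>> {"api": "drive_tool", "payload": {
  "increments": [
    [0.03,0,-0.001,0,0,0,1],
    [0.03,0,0,0,0,0,1],
    [0.03,0,0,0,0,0,1],
    [0.025,0,0,0,0,0,1],
    [0.019,0,0,0,0,0,1],
    [0,0,0,0,0,0,1]
  ]
}}

```text
time_s: 3.65
eef_pos: [0.5207, -0.0378, 0.0876]
eef_rot: [0.52, 0.478, 0.522, -0.479]
wrist_force: [-0.1, 0.7, 0.5]
opening: 1.0
```

>>> {"api": "drive_tool", "payload": {
  "increments": [
    [0,0,0,0,0,0,-1],
    [0,0,0,0,0,0,-1],
    [0,0,0,0,0,0,-1],
    [0,0,0,0,0,0,-1],
    [0,0,0,0,0,0,-1],
    [0,0,0,0,0,0,-1],
    [0,0,0,0,0,0,-1],
    [0,0,0,0,0,0,-1]
  ]
}}

```text
time_s: 4.65
eef_pos: [0.5221, -0.0374, 0.089]
eef_rot: [0.521, 0.478, 0.521, -0.478]
wrist_force: [-2.2, -0.1, 6.3]
opening: 0.271
```

```bash
python3 plan.py 0.5303 0.1653 0.25 5
```

```text
sign 1 turn(tool) [-0.01  0.03 -0.02] shift in TARGET axes [-0.161   0.0259 -0.2012] in CURRENT axes [-0.161   0.0259 -0.2011]
sign -1 turn(tool) [ 1.7999e+02 -3.0000e-02 -4.0000e-02] shift in TARGET axes [-0.161  -0.0259  0.2012] in CURRENT axes [-0.161   0.0259 -0.2011]
pos [ 0.5221 -0.0374  0.089 ] axes x,y,z: [[0.0, -0.0, -1.0], [0.996, 0.087, 0.0], [0.087, -0.996, 0.0]] q [-0.298  0.263  1.852 -0.     1.026 -0.385] t 4.65 F [-2.2 -0.1  6.3] open 0.271
```

The opening of 0.27 (23 mm) matches the 24 mm post. Next I lift, then move over the well.

>>> {"api": "drive_tool", "payload": {
  "increments": [
    [-0.02,0,0,0,0,0,-1],
    [-0.03,0,0,0,0,0,-1],
    [-0.04,0,0,0,0,0,-1],
    [-0.04,0,0,0,0,0,-1],
    [-0.03,0,0,0,0,0,-1]
  ]
}}

```text
time_s: 5.28
eef_pos: [0.522, -0.0372, 0.2499]
eef_rot: [0.522, 0.478, 0.521, -0.478]
wrist_force: [-0.2, 0.2, -1.9]
opening: 0.266
```

>>> {"api": "drive_tool", "payload": {
  "increments": [
    [0,0.003,-0.02,0,0,0,-1],
    [0,0.004,-0.03,0,0,0,-1],
    [0,0.004,-0.03,0,0,0,-1],
    [0,0.004,-0.03,0,0,0,-1],
    [0,0.004,-0.03,0,0,0,-1],
    [0,0.004,-0.03,0,0,0,-1],
    [0,0.003,-0.02,0,0,0,-1],
    [0,0,-0.011,0,0,0,-1],
    [0,0,0,0,0,0,-1]
  ]
}}

```text
time_s: 6.4
eef_pos: [0.5302, 0.1654, 0.2481]
eef_rot: [0.521, 0.477, 0.521, -0.478]
wrist_force: [-0.1, -0.4, -2.6]
opening: 0.263
```

```bash
python3 plan.py 0.5303 0.1653 0.16 5; python3 - <<'E'
from h import *
from well import castm
o=ctrl.get_obs(); tz=o["eef_pos"][2]; print(o["wrist_force"])
for n in("scene","top"):
    c=camera(n); cv2.imwrite(f"pics/{n}2.png",c["img"][:,:,::-1]); W=pts(c)
    hsv=cv2.cvtColor(c["img"],cv2.COLOR_RGB2HSV); m=cv2.inRange(hsv,(108,110,50),(125,255,255))>0
    m&=np.hypot(W[...,0]-.53,W[...,1]-.165)<.06
    P=W[m]; print(n,m.sum(),'z pct',np.nanpercentile(P[:,2],[1,25,50,75,99]).round(3))
    Q=P[abs(P[:,2]-(tz-.030))<.006]
    if len(Q)>10: print('  collar top pts',len(Q),cv2.minEnclosingCircle(Q[:,:2].astype(np.float32)),np.nanmedian(Q[:,2]))
    b=c["img"][150:380,170:400] if n=="scene" else c["img"][90:270,80:260]
    cv2.imwrite(f"pics/{n}2c.png",cv2.resize(b,None,fx=2.5,fy=2.5,interpolation=cv2.INTER_CUBIC)[:,:,::-1])
E
```

```text
sign 1 turn(tool) [0.02 0.01 0.03] shift in TARGET axes [0.0881 0.0001 0.0001] in CURRENT axes [0.0881 0.0001 0.0001]
sign -1 turn(tool) [-1.7998e+02 -4.0000e-02  2.0000e-02] shift in TARGET axes [ 0.0881 -0.0001 -0.0001] in CURRENT axes [0.0881 0.0001 0.0001]
pos [0.5302 0.1654 0.2481] axes x,y,z: [[-0.0, -0.0, -1.0], [0.996, 0.088, -0.0], [0.088, -0.996, 0.0]] q [ 8.900e-02  1.330e-01  1.650e+00 -0.000e+00  1.359e+00  1.000e-03] t 6.4 F [-0.1 -0.4 -2.6] open 0.263
[-0.05542715 -0.38574742 -2.57009633]
scene 537 z pct [0.215 0.217 0.218 0.219 0.274]
  collar top pts 444 ((0.5320665240287781, 0.16581252217292786), 0.028317227959632874) 0.21751148600761328
top 214 z pct [0.214 0.217 0.218 0.219 0.221]
  collar top pts 214 ((0.5319939851760864, 0.1578141450881958), 0.028574122115969658) 0.2177544900720677
```

View pics/scene2.png

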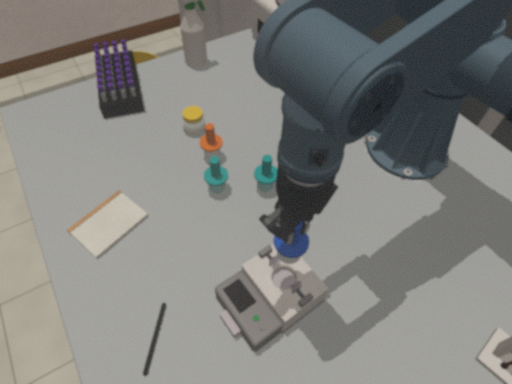

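View pics/top2.png

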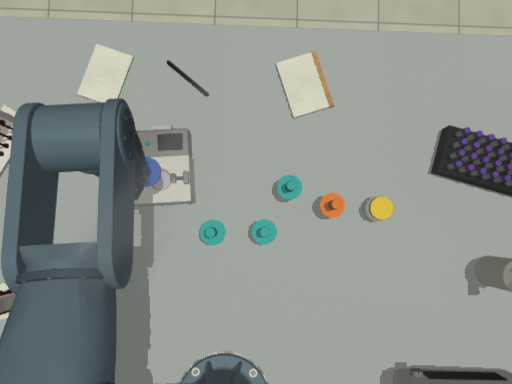

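The cartridge hangs below the gripper in both views: collar at (291,242) in scene and (151,172) in top, partly hidden by the arm. A quick tilt check before insertion.

```bash
python3 - <<'E'
from h import *
for n in("scene","top"):
    c=camera(n); W=pts(c)
    hsv=cv2.cvtColor(c["img"],cv2.COLOR_RGB2HSV); m=cv2.inRange(hsv,(108,110,50),(125,255,255))>0
    m&=(np.hypot(W[...,0]-.53,W[...,1]-.165)<.06)&(abs(W[...,2]-.218)<.004)
    P=W[m]; A=np.c_[P[:,0]-.53,P[:,1]-.165,np.ones(len(P))]; s=np.linalg.lstsq(A,P[:,2],rcond=None)[0]; print(n,'slope deg',np.degrees(s[:2]).round(2),s[2])
    v,u=np.nonzero(m); Q=np.array([cast(c,a,b,.2178)[:2] for a,b in zip(u,v)]).astype(np.float32); print(cv2.minEnclosingCircle(Q), Q.min(0),Q.max(0))
E
```

```text
scene slope deg [-0.11  0.35] 0.21762470006022144
((0.5319843888282776, 0.16506780683994293), 0.028450841084122658) [0.504279   0.14435954] [0.5596033  0.19262089]
top slope deg [-0.65 -1.48] 0.2175080485815904
((0.5318198204040527, 0.15750986337661743), 0.028395991772413254) [0.50425875 0.1356595 ] [0.55944663 0.16391706]
```

The cartridge is upright and perhaps 1.5 mm toward +x, so I shift 1 mm and lower it to just above the plate.

>>> {"api": "drive_tool", "payload": {
  "increments": [
    [0.02,-0.001,0,0,0,0,-1],
    [0.02,0,0,0,0,0,-1],
    [0.02,0,0,0,0,0,-1],
    [0.015,0,0,0,0,0,-1],
    [0.01,0,0,0,0,0,-1],
    [0.01,0,0,0,0,0,-1],
    [0,0,0,0,0,0,-1]
  ]
}}

```text
time_s: 7.48
eef_pos: [0.529, 0.1651, 0.1526]
eef_rot: [0.521, 0.478, 0.521, -0.478]
wrist_force: [-1.3, 0.7, -1.9]
opening: 0.26
```

>>> {"api": "drive_tool", "payload": {
  "increments": [
    [0.006,0,0,0,0,0,-1],
    [0.006,0,0,0,0,0,-1],
    [0,0,0,0,0,0,-1]
  ]
}}

```text
time_s: 7.85
eef_pos: [0.5294, 0.1652, 0.1412]
eef_rot: [0.521, 0.478, 0.521, -0.478]
wrist_force: [-0.6, 0.7, -1.8]
opening: 0.266
```

```bash
python3 plan.py 0.5303 0.1653 0.1095 5;python3 - <<'E'
from h import *
c=camera("scene"); cv2.imwrite("pics/s3.png",cv2.resize(c["img"][180:340,210:360],None,fx=4,fy=3.7)[:,:,::-1])
E
```

```text
sign 1 turn(tool) [-0.03 -0.    0.  ] shift in TARGET axes [ 0.0317  0.0009 -0.0001] in CURRENT axes [ 0.0317  0.0009 -0.0001]
sign -1 turn(tool) [179.97   0.     0.  ] shift in TARGET axes [ 0.0317 -0.0009  0.0001] in CURRENT axes [ 0.0317  0.0009 -0.0001]
pos [0.5294 0.1652 0.1412] axes x,y,z: [[-0.0, 0.0, -1.0], [0.996, 0.087, -0.0], [0.087, -0.996, -0.0]] q [0.088 0.249 1.745 0.    1.148 0.002] t 7.85 F [-0.6  0.7 -1.8] open 0.266
```

View pics/s3.png

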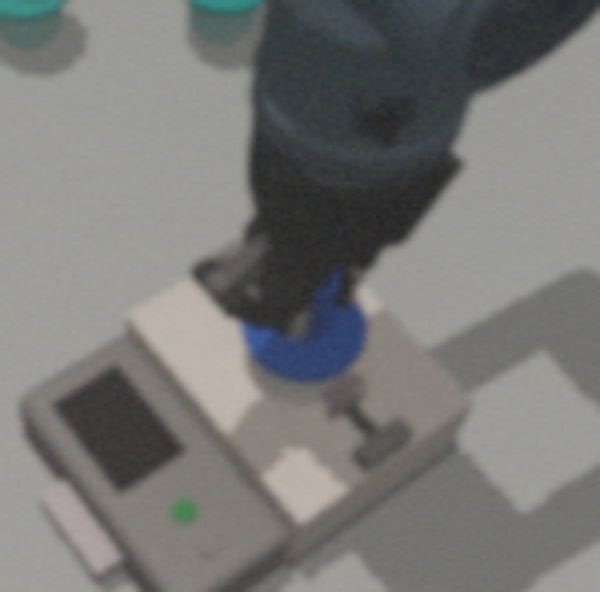

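The foot is inside the mouth and the side force is under 1 N. The collar at (305,340) in the crop is centred between the hooks. Now I press in stages.

>>> {"api": "drive_tool", "payload": {
  "increments": [
    [0.004,0,0,0,0,0,-1],
    [0.004,0,0,0,0,0,-1],
    [0.004,0,0,0,0,0,-1],
    [0,0,0,0,0,0,-1]
  ]
}}

```text
time_s: 8.4
eef_pos: [0.5297, 0.1653, 0.1296]
eef_rot: [0.521, 0.478, 0.521, -0.478]
wrist_force: [-1.8, 0.9, 5.3]
opening: 0.264
```

>>> {"api": "drive_tool", "payload": {
  "increments": [
    [0.004,0,0,0,0,0,-1],
    [0.004,0,0,0,0,0,-1],
    [0.003,0,0,0,0,0,-1],
    [0.003,0,0,0,0,0,-1],
    [0,0,0,0,0,0,-1]
  ]
}}

```text
time_s: 9.02
eef_pos: [0.5299, 0.1653, 0.1165]
eef_rot: [0.522, 0.478, 0.521, -0.477]
wrist_force: [-2.5, 0.0, 10.2]
opening: 0.264
```

>>> {"api": "drive_tool", "payload": {
  "increments": [
    [0.002,0,0,0,0,0,-1],
    [0.002,0,0,0,0,0,-1],
    [0.001,0,0,0,0,0,-1],
    [0,0,0,0,0,0,-1]
  ]
}}

```text
time_s: 9.52
eef_pos: [0.53, 0.1653, 0.1118]
eef_rot: [0.522, 0.478, 0.521, -0.477]
wrist_force: [-4.9, -0.1, 12.0]
opening: 0.267
```

>>> {"api": "drive_tool", "payload": {
  "increments": [
    [0.001,0,0,0,0,0,-1],
    [0.001,0,0,0,0,0,-1],
    [0,0,0,0,0,0,-1]
  ]
}}

```text
time_s: 9.9
eef_pos: [0.53, 0.1653, 0.1098]
eef_rot: [0.522, 0.478, 0.521, -0.478]
wrist_force: [-4.0, -0.9, 13.5]
opening: 0.26
```

>>> {"api": "drive_tool", "payload": {
  "increments": [
    [0.001,0,0,0,0,0,-1],
    [0,0,0,0,0,0,-1]
  ]
}}

```text
time_s: 10.15
eef_pos: [0.53, 0.1653, 0.1092]
eef_rot: [0.522, 0.478, 0.521, -0.477]
wrist_force: [-5.4, -1.1, 16.7]
opening: 0.262
```

```bash
python3 - <<'E'
from h import *
print(ctrl.get_obs()["wrist_force"],ctrl.get_obs()["eef_pos"])
c=camera("scene"); cv2.imwrite("pics/s4.png",cv2.resize(c["img"][180:340,210:360],None,fx=4,fy=3.7)[:,:,::-1]); W=pts(c)
hsv=cv2.cvtColor(c["img"],cv2.COLOR_RGB2HSV); m=cv2.inRange(hsv,(108,110,50),(125,255,255))>0
m&=(np.hypot(W[...,0]-.53,W[...,1]-.165)<.06)
print(m.sum(),np.nanpercentile(W[m][:,2],[5,25,50,75]).round(4))
E
```

```text
[-5.40651763 -1.05875164 16.71841383] [0.53000003 0.16529102 0.10922363]
311 [0.0769 0.0783 0.0791 0.081 ]
```

View pics/s4.png

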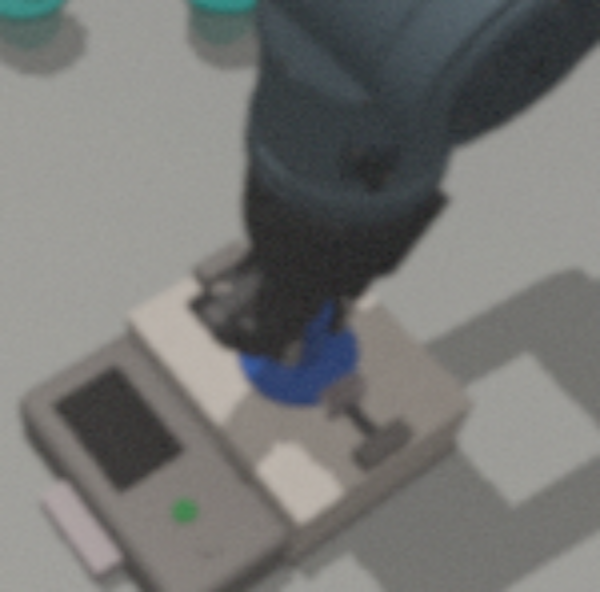

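The collar top is at z ≈ 0.079 (1 mm above the top face or on it). The force jumped, which suggests the stop, and the near hook nose at (342,390) overlaps the collar. Time to release.

>>> {"api": "drive_tool", "payload": {
  "increments": [
    [0,0,0,0,0,0,0.2],
    [0,0,0,0,0,0,1],
    [0,0,0,0,0,0,1],
    [0,0,0,0,0,0,1],
    [0,0,0,0,0,0,1],
    [0,0,0,0,0,0,1]
  ]
}}

```text
time_s: 10.95
eef_pos: [0.5294, 0.1651, 0.1072]
eef_rot: [0.521, 0.478, 0.521, -0.478]
wrist_force: [-0.3, -0.4, 1.0]
opening: 1.002
```

>>> {"api": "drive_tool", "payload": {
  "increments": [
    [-0.02,0,0,0,0,0,1],
    [-0.03,0,0,0,0,0,1],
    [-0.04,0,0,0,0,0,1],
    [-0.03,0,0,0,0,0,1],
    [0,0,0.06,0,0,0,1],
    [0,0,0.06,0,0,0,1],
    [0,0,0.06,0,0,0,1],
    [0,0,0.06,0,0,0,1],
    [0,0,0,0,0,0,1],
    [0,0,0,0,0,0,1]
  ]
}}

```text
time_s: 12.2
eef_pos: [0.5499, -0.0739, 0.2271]
eef_rot: [0.521, 0.478, 0.521, -0.478]
wrist_force: [-0.9, 0.0, 0.1]
opening: 1.004
```

```bash
python3 - <<'E'
from h import *
o=ctrl.get_obs();print(o["wrist_force"],o["eef_pos"],o["time_s"])
for n in("scene","top"):
    c=camera(n); b=c["img"][100:355,170:360] if n=="scene" else c["img"][110:260,110:350]
    cv2.imwrite(f"pics/{n}5.png",cv2.resize(b,None,fx=2.3 if n=="scene" else 3.3,fy=2.3 if n=="scene" else 3.3)[:,:,::-1]); W=pts(c)
    hsv=cv2.cvtColor(c["img"],cv2.COLOR_RGB2HSV)
    for k,a,b,x,y in(("blue",(108,110,50),(125,255,255),.53,.165),("orange",(3,150,120),(14,255,255),.482,-.247)):
        m=cv2.inRange(hsv,a,b)>0
        m&=(np.hypot(W[...,0]-x,W[...,1]-y)<.06); P=W[m]
        med=np.nanmedian(P[:,2]); T=P[P[:,2]>med+.045]
        print(n,k,m.sum(),np.nanpercentile(P[:,2],[5,25,50,75,98]).round(4),'top',T.mean(0).round(4) if len(T) else None)
E
```

```text
[-0.8668608   0.04986145  0.09813911] [ 0.54994833 -0.07387603  0.22710832] 12.2
scene blue 511 [0.0804 0.0817 0.0828 0.0984 0.1394] top [0.5316 0.1663 0.1373]
scene orange 191 [0.0573 0.0581 0.059  0.0599 0.0754] top None
top blue 11 [0.08   0.0813 0.0831 0.0834 0.0859] top None
top orange 434 [0.0556 0.0573 0.0591 0.0618 0.1164] top [ 0.482  -0.2473  0.1138]
```

View pics/scene5.png

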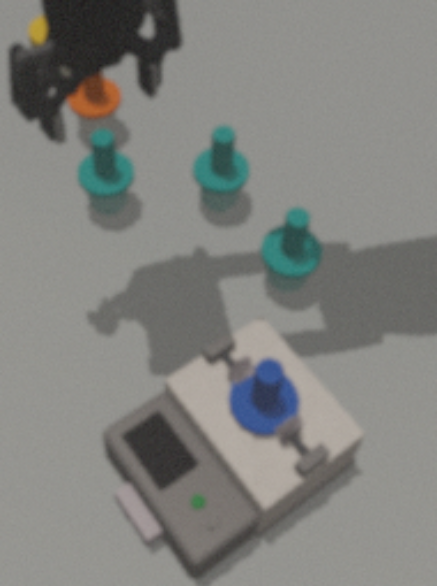

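View pics/top5.png

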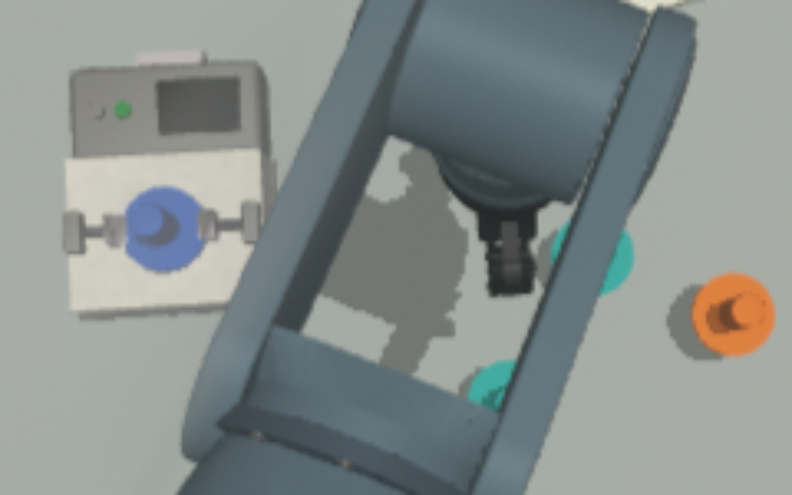

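The blue collar sits level with its top at z ≈ 0.082, held by the latches with both noses over its rim, in scene at (240,368)/(288,430). Orange stands where it was. Handing in.

```bash
python3 -c "
from bench import hand_in
print(hand_in())"
```

```text
the job is handed in; nothing more can be done
None
```

The blue cartridge is in the feeder's well and latched, and I handed the job in at about 12.3 s. I gripped it by the upper post with the jaws across the hook line and lowered it foot first. I then pressed until the force jumped to 17 N near the stop, let go and backed off.

Last checks, with the gripper open and clear:
- **Latches:** both hook noses overlap the blue collar in the scene picture. The collar's top is at z ≈ 0.082 m, where about 0.0815 m is expected when latched. By depth the collar is therefore about 3.5–4 mm above the feeder's top, at the upper edge of the 0–3.5 mm band. Camera heights read about 0.5 mm high here.
- **Position:** the top of the grip post measures about 1.6 mm from the mouth's centre, within the camera error.
- **Other cartridges:** orange measured within 1 mm of where it started. The turquoise look-alikes were never touched.
- **Partly blocked:** the arm hid some of the top view, and only 11 blue pixels there gave usable readings. They gave the same collar height of about 0.083 m, so the latch check rests mainly on the scene camera.

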